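# Slide a test cartridge along the guide rail into the reader's corner pocket

### The job

Load the loose test cartridge into the reader: with your fingertips, push it across the deck until its long side lies flat against the guide rail, and only then slide it along the rail into the corner pocket until its front end is fully home against the end stop, still flat on the rail. Only push it, gently: do not pick it up, squeeze it or tip it, leave the bottle, the slide box and the tube rack where they stand, and let go clear of everything at the end.

Things in the scene. Friction and masses are not known exactly. Their poses are not given: they have to be found in the camera images.
- cartridge: The loose flat white cartridge, a rounded block 28 mm (x) by 80 mm (y) by 12 mm high (z), about 30 g, with a dark window and a small round well on its flat top. Origin: centre of its underside; y runs along its length to the end with the well, the front. It starts flat on the deck, off the rail on the robot's side of it, within about 0.4 rad of parallel to it.
- station: Fixed loading station: a flat level grey deck, its top 12 mm above the table, and beyond its +y end a white reader housing (x -85 to 85, y 140 to 350 mm, 57 mm high above the table). Origin: on the table under the deck; y runs along the guide rail towards the pocket and reader, x across the deck towards the rail, away from the robot, z up. The deck spans x -75 to 55, y -170 to 130 mm.
- rail (a point): Guide rail: straight aluminium bar on the deck's +x edge, along its whole length, 10 mm thick, 10 mm high above the deck. This point: top edge of its guiding face, halfway along the deck (station frame x 45, y -20, z 22 mm). Axes as the station's; the face looks to -x.
- mouth (a point): Mouth of the corner pocket, at deck height, mid-width (station frame x 29, y 95, z 12 mm); axes as the station's. The pocket is 32 mm wide and 35 mm deep (+y), open above, between the rail, the stop and a 10 mm high outer wall (x 5 to 13, y 95 to 130 mm). A slanting 10 mm high lead-in runs from that wall back to about x -2, y 77 mm.
- stop (a point): End stop: aluminium bar across the end of the rail, 10 mm high above the deck. This point: top edge of its face, mid-width of the pocket (station frame x 29, y 130, z 22 mm); the face looks to -y. Axes as the station's. A cartridge fully home stands 45 mm out of the pocket.
- seat (a point): Where the cartridge's origin lies when it is fully home: on the deck top, in the station frame x = 31, y = 90, z = 12 mm; axes as the station's.
- bottle: Bystander: small amber reagent bottle, 32 mm across, 75 mm tall, standing on the table off the deck's -y end. Origin: centre of its underside.
- slide_box: Bystander: cardboard box of slides, 50 (x) by 80 (y) by 28 mm high, on the table off the deck's -y end. Origin: centre of its underside.
- tube_rack: Bystander: white tube rack, 55 (x) by 150 (y) mm, 78 mm tall with its capped tubes, on the table beyond the rail and the reader's corner. Origin: centre of its underside.
There are look-alikes about, which are no part of the job. There is more than one size of the cartridge; the one meant has the size given above.

How it is judged:
On the way:
1. the cartridge lies flat against the rail, before any of it is in the pocket (x of cartridge in the frame of seat above -0.003 m and angle between the y axis of cartridge and the y axis of station, either way round below 0.07 rad and y of cartridge in the frame of seat below -0.035 m), for 0.1 s.
At the end, for the whole second after the job is handed in: The cartridge lies at rest flat on the deck in the corner pocket: front end within 3 mm of the stop, long side within 3 mm of the rail and parallel to it within 0.07 rad (y of cartridge in the frame of seat between -0.003 and 0.003 m and x of cartridge in the frame of seat between -0.003 and 0.003 m and z of cartridge in the frame of seat between -0.003 and 0.003 m and angle between the y axis of cartridge and the y axis of station, either way round below 0.07 rad and linear speed of cartridge below 0.01 m/s); the robot touches nothing.
It fails at once if the cartridge is lifted more than 5 mm off the deck (z of cartridge in the frame of seat above 0.005 m).
It fails at once if the cartridge is tipped by more than 0.2 rad (angle between cartridge's own z axis and vertical above 0.2 rad).
It fails at once if the fingers squeeze or press the cartridge with more than 35 N (contact force between the fingers and cartridge above 35 N).
It fails at once if a bystander is moved more than 15 mm or tipped (distance of any of bottle, slide_box, tube_rack from where it was at the start of the episode above 0.015 m or angle between any of bottle, slide_box, tube_rack's own z axis and vertical above 0.2 rad).
It also fails if it takes over 50 s, if anything falls off the work surface, if the arm or the gripper's body presses on something with over 40 N, if the wrist force passes 120 N, or if a joint passes its speed limit or range.

### The arm

A 7-joint arm with a two-finger parallel gripper is mounted at the origin on the work surface. World frame = base frame: x ahead of the robot, y to its left, z up, the work surface at z = 0. Lengths are in m, angles in rad, forces in N, time in s.
With the tool pointing down it reaches from about 0.425 to 0.95 m from the base axis. Payload 4.7 kg.
Tool frame: the origin (TCP) lies at the very end of the fingers, on their centre line; the grasp point (between the pads) lies robot.grip_depth behind it (robot.grip_depth is the distance from the TCP to the grasp point, in m); z points along the fingers, y is the line along which they close (so a half turn about z gives the same grasp; the last joint's range is limited). The gripper opens to 85 mm and grips with 20 to 120 N. Pads are 22 mm wide; open, the fingers measure 114 mm over their backs; the gripper's body (76 mm by 85 mm) begins 54 mm behind the grasp point. The pads swing forward as they close: fully open they stand 13 mm farther back than shut.
Start: joints at [-0.029, 0.469, -0.049, 1.532, 0.024, 1.141, -0.082], TCP at [0.675, 0, 0.231] pointing down, gripper open.
Joint ranges: [-2.59, 2.59], [-0.33, 1.99], [-1.39, 1.29], [0.1, 2.45], [-1.04, 4.18], [0.21, 1.99], [-2.66, 2.66]. Speed limits (rad/s): [2.57, 2.57, 3.14, 3.14, 3.14, 3.14, 3.14].

### API

Orientations are given as a unit quaternion [w, x, y, z].
In Python, from plant import robot gives the robot as it stands.
- The arm moves only by the tool drive_tool, never from a script. Its argument "steps" is a list of rows, each a list of 3 entries, a list of its own where there are three numbers: the shift along the tool's x, y, z scaled (see below), then the turn, a rotation vector about the tool's x, y, z scaled (see below), then the finger opening in mm, from 0 to 85.4. A call has 1 to 8 rows; each row is the pose to reach, as a shift and turn from the pose commanded when the call began, along the tool's axes at that moment, turning the shorter way round; what a row does not reach only later rows make up. The controller multiplies each number of a shift by 80 cm and each number of a turn by 360 degrees. A row lasts 1/8 s, in which the tool goes at most 62.5 mm and 10.7 degrees, less where a joint would pass 70% of its speed; a pose out of reach is approached as far as the arm can. A call with a number of a shift or a turn outside -1 to 1 is refused whole. A call with a gripper value outside its range is refused whole. The fingers move at their own pace and stop on an object; "newtons" is the grip in N (left out, the last holds). Time passes only in rows, so rows that repeat a pose let the fingers close. It gives the time, the measured TCP pose, the force, the opening and the grip force at its end, in the units of the state.
- robot.get_obs(): the state, without advancing time (a new reading comes with each control period).
- robot.read_camera(name): name is "scene" or "side" or "wrist"; returns the picture (400x640x3 uint8, red, green, blue); there is no depth.
- robot.camera_model(name): a dict with "intrinsics" (3x3 intrinsics, pixels), "rvec" (rotation vector, rad) and "tvec" (3), from world to camera coordinates, as OpenCV has them. Camera axes: x right, y down, z forward; pixel columns grow to the right and rows downward; lengths in m; the calibration is good to about 2 mm. A picture is of the moment at which its call begins: read the wrist's pose just before it. camera_model takes no time and is no camera call; for the wrist camera it gives the pose at the moment of the call.
- robot.job_done(): hands the job in; it is judged then, once.
Trained networks look in the newest picture that a camera, given by its name, has taken for a name from the list of things; names that differ only in an ending like _2 or _b are one class to them, and where a whole thing is asked for, a point or a joint stands for the part that bears it (a point fixed in the world has none). Each returns a list of dicts, best first, with "score" (0 to 1); they miss things now and then, are a little off and sometimes report something else, mostly with a low value. They report only what shows in the picture. A call takes as long as a camera call. They do not tell look-alikes from the thing itself.
- robot.find_in(camera, query): "at" ([x, y, z] in m, in the coordinates of the camera as it stood for that picture, good to about 4 mm: the middle of the surface that is visible of it).
- robot.regions_of(camera, query): "pixels" (400x640 bool, what is visible of it).
- robot.pinpoint(camera, query): "at" ([x, y, z] in m, in the coordinates of the camera as it stood for that picture, good to about 4 mm: a listed point, or the origin of a listed thing).
The state is a dict: "clock": time; "qpos": joint angles; "qvel": joint speeds; "effort": joint torques, N m; "ee_pos": TCP position; "orientation": TCP orientation; "force": force on the tool from outside, world axes, zero at the start; "wrist_torque": the same for the moment, N m; "width": opening from 0.0 (shut) to 1.0 (fully open); "gripper_force": force on a finger pad.
Only numpy, scipy, OpenCV 4.12 (cv2) and the standard library are available. Lean on these libraries where they do the work, as an engineer would, in place of code of your own. Each camera call takes 0.05 s, during which the arm holds its last target. There are 200 camera calls.

## Working session

There is one attempt and no reset: what is moved stays moved. The work goes in short steps, Python scripts to look and compute and a tool call to move; the robot and the scene stay as the last step left them, time stands still between calls to the robot, and variables do not carry over. Pictures are saved under pics/ and viewed, at most 10 in all, crops included, and the job is handed in when it is done.

Besides the shell and the picture viewer there is one more tool, called by a JSON object that holds its "api" and its "payload". drive_tool: Moves the arm, as the interface text tells. Shifts and turns lie within -1 to 1; 1 stands for 80 cm of shift or 360 degrees of turn. Its arguments: {"type":"object","properties":{"steps":{"type":"array","items":{"type":"array"}},"newtons":{"type":"number"}},"required":["steps"]}

```bash
mkdir -p pics; cat > h.py <<'E'
import numpy as np, cv2
from plant import robot
from scipy.spatial.transform import Rotation as R
def cam(n):
    m=robot.camera_model(n); return np.array(m["intrinsics"]),R.from_rotvec(np.ravel(m["rvec"])).as_matrix(),np.ravel(m["tvec"])
def c2w(n,p):
    K,r,t=cam(n); return r.T@(np.array(p)-t)
def px2w(n,uv,z):
    K,r,t=cam(n); uv=np.atleast_2d(uv).astype(float)
    d=(np.linalg.inv(K)@np.c_[uv,np.ones(len(uv))].T).T@r; c=-r.T@t
    return c+d*((z-c[2])/d[:,2])[:,None]
def w2px(n,P):
    K,r,t=cam(n); return cv2.projectPoints(np.atleast_2d(P).astype(float),cv2.Rodrigues(r)[0],t,K,None)[0][:,0]
def snap(n,f=None):
    im=robot.read_camera(n)
    if f: cv2.imwrite("pics/"+f,im[:,:,::-1])
    return im
E
python3 - <<'E'
from h import *
print(robot.get_obs(), robot.grip_depth)
a=snap("scene");b=snap("wrist")
c=snap("side")
cv2.imwrite("pics/a.png",np.vstack([cv2.resize(x,(480,300)) for x in (a,)]+[cv2.resize(c,(480,300))])[:,:,::-1])
cv2.imwrite("pics/w.png",b[:,:,::-1])
for n in("scene","side","wrist"):
  for q in("cartridge","rail","mouth","stop","seat","station"):
    for d in robot.pinpoint(n,q)[:4]:
      p=c2w(n,d["at"]); print(n,q,round(d["score"],2),p.round(3),w2px(n,p).round()[0])
E
```

```text
{'clock': 0.0, 'qpos': array([-0.02889212,  0.46945865, -0.0486026 ,  1.53372414,  0.02413178,
        1.1410007 , -0.08228191]), 'qvel': array([-0.00079919,  0.00039592, -0.00018367, -0.00169582,  0.0002178 ,
        0.00167949,  0.00012612]), 'effort': array([ 1.18357209e-03, -5.10321057e+01, -4.63755790e-02, -2.37716943e+01,
        1.05899444e-02,  7.35067850e-03,  1.56414734e-05]), 'ee_pos': array([6.74399489e-01, 2.26460697e-07, 2.30237070e-01]), 'orientation': array([-6.72181982e-04,  7.07084290e-01,  7.07128562e-01, -7.43072085e-04]), 'force': array([ 0.24539228,  0.8060602 , -0.07988688]), 'wrist_torque': array([-0.02633005,  0.06193831, -0.03688766]), 'gripper_force': 0.0, 'width': 1.0028281474621543} 0.0187
scene cartridge 0.93 [ 0.746 -0.041 -0.002] [376. 280.]
scene cartridge 0.87 [ 0.551 -0.086  0.013] [305. 235.]
scene cartridge 0.75 [ 0.341 -0.046 -0.002] [276. 194.]
scene rail 0.91 [ 0.609 -0.033  0.024] [340. 235.]
scene mouth 0.68 [0.561 0.071 0.008] [364. 216.]
scene mouth 0.39 [ 0.555 -0.032  0.002] [326. 231.]
scene stop 0.59 [0.549 0.101 0.021] [370. 205.]
scen
[... 170 characters left out ...]
1 [ 0.548 -0.086  0.015] [329. 214.]
side cartridge 0.84 [ 0.744 -0.04  -0.002] [399. 197.]
side rail 0.72 [ 0.6   -0.037  0.022] [344. 197.]
side mouth 0.73 [0.555 0.069 0.01 ] [318. 178.]
side stop 0.6 [0.55  0.103 0.024] [313. 167.]
side seat 0.74 [0.561 0.071 0.01 ] [320. 177.]
wrist cartridge 0.94 [ 0.551 -0.082  0.012] [212. 232.]
wrist cartridge 0.91 [ 0.343 -0.048 -0.   ] [ 41. 203.]
wrist cartridge 0.86 [ 0.745 -0.045  0.005] [373. 201.]
wrist rail 0.63 [ 0.607 -0.034  0.024] [254. 197.]
wrist mouth 0.61 [0.565 0.072 0.012] [212.  99.]
wrist stop 0.73 [0.551 0.104 0.017] [195.  68.]
wrist seat 0.74 [0.563 0.069 0.011] [211. 102.]
wrist station 0.56 [ 0.559 -0.028  0.001] [217. 188.]
```

View pics/a.png

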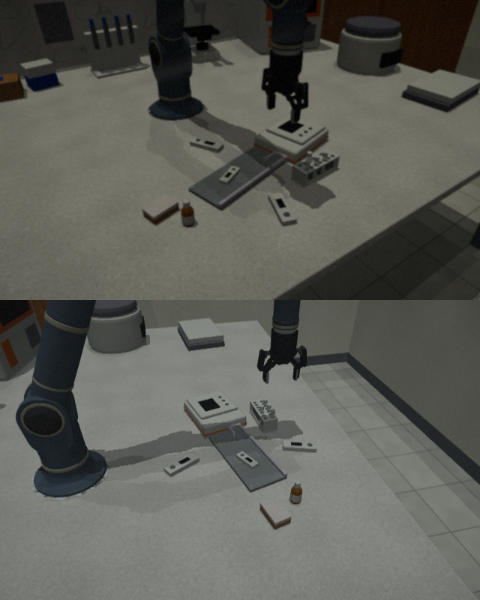

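View pics/w.png

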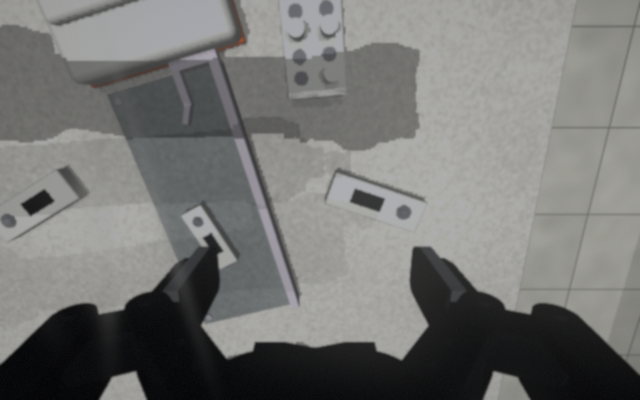

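The deck cartridge at wrist px (210,237) is the candidate. The look-alikes at (38,203) and (375,200) lie on the table, not the deck, and the sizes are still to check. I'll shift for a clear view with the fingers shut.

{"api": "drive_tool", "payload": {"steps": [[[-0.06,-0.07,0],[0,0,0],0],[[-0.1,-0.12,0],[0,0,0],0],[[-0.1,-0.12,0],[0,0,0],0],[[-0.1,-0.12,0],[0,0,0],0],[[-0.1,-0.12,0],[0,0,0],0]]}}

```text
clock: 1.68
ee_pos: [0.5801, -0.0785, 0.2314]
orientation: [0.0, 0.706, 0.708, 0.001]
force: [-0.3, 0.5, -0.1]
width: 0.0
gripper_force: 0.0
```

```bash
cat > look.py <<'E'
from h import *
import sys
def top(f,c,s=3,z=0.022,w=0.2,h=0.36,n="wrist"):
    im=snap(n)
    # world rect around c -> picture (up=+y, right=+x)
    P=[[c[0]-w/2,c[1]+h/2,z],[c[0]+w/2,c[1]+h/2,z],[c[0]+w/2,c[1]-h/2,z],[c[0]-w/2,c[1]-h/2,z]]
    W,H=int(w*1000*s),int(h*1000*s)
    M=cv2.getPerspectiveTransform(w2px(n,P).astype(np.float32),np.float32([[0,0],[W,0],[W,H],[0,H]]))
    o=cv2.warpPerspective(im,M,(W,H)); o=np.clip(o*1.5,0,255).astype(np.uint8)
    cv2.imwrite("pics/"+f,o[:,:,::-1])
E
python3 - <<'E'
from look import *
top("t1.png",(0.58,-0.02),s=1.9,w=0.3,h=0.3)
S={"rail":(45,-20,22),"mouth":(29,95,12),"stop":(29,130,22),"seat":(31,90,12),"station":(0,0,0)}
for q in S:
    for d in robot.pinpoint("wrist",q)[:2]:
      p=c2w("wrist",d["at"]); print(q,round(d["score"],2),p.round(4))
for n in ("wrist",):
  for d in robot.regions_of(n,"cartridge")[:3]:
    m=d["pixels"].astype(np.uint8); c=max(cv2.findContours(m,0,1)[0],key=len if 0 else cv2.contourArea)[:,0]
    for z in(.024,.012):
      r=cv2.minAreaRect((px2w(n,c,z)[:,:2]*1000).astype(np.float32)); print(round(d["score"],2),c.mean(0).round(),z,np.round(r[0],1),np.round(r[1],1),r[2])
E
```

```text
rail 0.6 [ 0.6028 -0.0388  0.0234]
mouth 0.6 [0.559  0.0706 0.0143]
mouth 0.54 [ 0.5571 -0.0323 -0.0042]
seat 0.86 [0.5648 0.066  0.0095]
station 0.58 [ 0.554  -0.0325  0.0007]
0.77 [462. 133.] 0.024 [738.4 -43.4] [ 39.  114.3] 71.22998809814453
0.77 [462. 133.] 0.012 [743.8 -44.5] [ 40.3 118.2] 71.22998046875
0.68 [288. 172.] 0.024 [550.2 -84.8] [30.1 80.4] 28.086217880249023
0.68 [288. 172.] 0.012 [549.2 -87.4] [31.1 83.1] 28.08620834350586
0.61 [104. 137.] 0.024 [351.3 -47.7] [118.8  42.2] 29.14147186279297
0.61 [104. 137.] 0.012 [343.5 -48.9] [122.9  43.7] 29.141469955444336
```

View pics/t1.png

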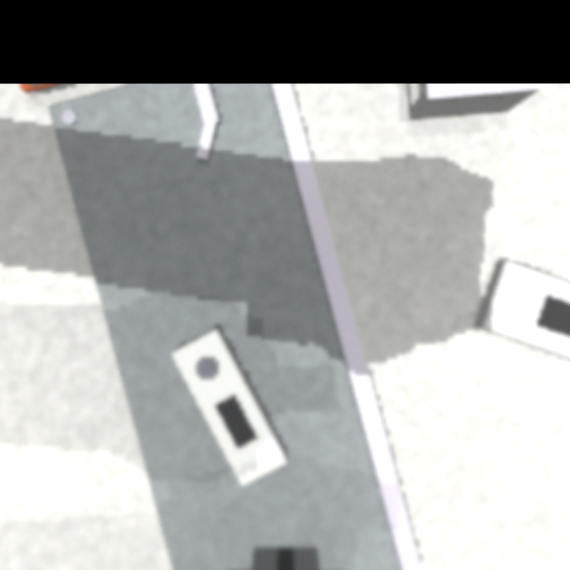

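The warped crop confirms it. The deck cartridge is at crop px (229,407) and measures about 30×80 mm. The other two measure about 40×115 mm, on the table at wrist px (104,137) and (462,133), so the deck one is meant. The rail's guiding face runs (272,84)–(401,560), giving a station yaw of about 15.1°, and the cartridge is turned about 13° to it. I'll turn the tool so its two open fingertips lie parallel to the rail, on the robot side.

{"api": "drive_tool", "payload": {"steps": [[[-0.021,-0.086,0],[0,0,0.208],35],[[-0.021,-0.086,0],[0,0,0.208],35],[[-0.021,-0.086,0],[0,0,0.208],35],[[-0.021,-0.086,0.05],[0,0,0.208],35],[[-0.021,-0.086,0.1],[0,0,0.208],35],[[-0.021,-0.086,0.15],[0,0,0.208],35],[[-0.021,-0.086,0.2],[0,0,0.208],35],[[-0.021,-0.086,0.22],[0,0,0.208],35]]}}

```text
clock: 3.02
ee_pos: [0.5091, -0.0964, 0.0534]
orientation: [-0.0, 0.991, 0.133, -0.002]
force: [0.1, -0.5, -0.8]
width: 0.406
gripper_force: 0.0
```

```bash
cat >> h.py <<'E'
psi=np.radians(15.1); u=np.array([np.cos(psi),np.sin(psi)]); v=np.array([-np.sin(psi),np.cos(psi)]); OU,OV=.5312,-.173
def st(p): return np.array([p[:2]@u-OU,p[:2]@v-OV])*1000
def tool():
    o=robot.get_obs(); q=np.array(o["orientation"]); r=R.from_quat(q[[1,2,3,0]]).as_matrix()
    print("tool st",st(o["ee_pos"]).round(1),"z",round(o["ee_pos"][2]*1000,1),"tx",r[:2,0].round(3),"yaw err deg",round(np.degrees(np.arctan2(r[1,0],r[0,0])-psi),2),"tz",r[:,2].round(3),"F",np.round(o["force"],1),"t",o["clock"])
def cart(n="wrist",pic=None):
    im=snap(n,pic)
    for d in robot.regions_of(n,"cartridge")[:4]:
        m=d["pixels"].astype(np.uint8); c=max(cv2.findContours(m,0,1)[0],key=cv2.contourArea)[:,0]
        P=px2w(n,c,.024); a=cv2.minAreaRect(np.array([st(p) for p in P],np.float32))
        print(n,"cart st",round(d["score"],2),c.mean(0).round(),np.round(a[0],1),np.round(a[1],1),round(a[2],1))
E
python3 -c "
from h import *
tool(); cart('wrist','w2.png'); tool()"
```

```text
tool st [-64.8 -52.7] z 53.4 tx [0.965 0.263] yaw err deg 0.17 tz [-0.003  0.    -1.   ] F [ 0.1 -0.5 -0.8] t 3.025
wrist cart st 0.69 [188. 380.] [-174.5   30.9] [10.8 47.4] 47.6
wrist cart st 0.67 [314. 151.] [-20.8 -52. ] [28.6 79.5] 13.1
tool st [-64.4 -52.9] z 54.2 tx [0.965 0.264] yaw err deg 0.2 tz [-0.003  0.    -1.   ] F [-0.1 -0.4  0.2] t 3.125
```

View pics/w2.png

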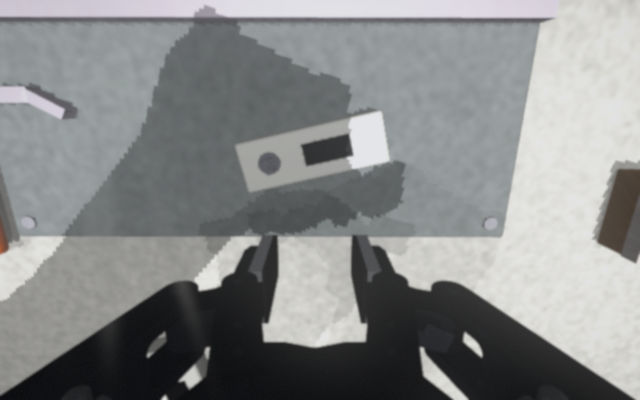

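The wrist view shows the cartridge at (314,151), front well on the left at (269,162), and both fingertips beside its long side. The rail face is at row 18, level in the picture, so the yaw is right. Next is a guarded descent.

{"api": "drive_tool", "payload": {"steps": [[[0,0,0.02],[0,0,0],35],[[0,0,0.04],[0,0,0],35],[[0,0,0.042],[0,0,0],35],[[0,0,0.044],[0,0,0],35]]}}

```text
clock: 3.62
ee_pos: [0.5104, -0.0969, 0.0202]
orientation: [0.0, 0.991, 0.132, 0.0]
force: [0.1, -0.1, 0.0]
width: 0.413
gripper_force: 0.0
```

{"api": "drive_tool", "payload": {"steps": [[[0,0,0.0015],[0,0,0],35],[[0,0,0.003],[0,0,0],35],[[0,0,0.003],[0,0,0],35]]}}

```text
clock: 4.0
ee_pos: [0.5103, -0.0967, 0.0179]
orientation: [0.0, 0.991, 0.132, 0.0]
force: [0.1, 1.2, -0.5]
width: 0.408
gripper_force: 0.0
```

{"api": "drive_tool", "payload": {"steps": [[[0,0,0.0015],[0,0,0],35],[[0,0,0.0035],[0,0,0],35],[[0,0,0.0035],[0,0,0],35]]}}

```text
clock: 4.38
ee_pos: [0.5101, -0.0967, 0.0148]
orientation: [-0.0, 0.991, 0.132, -0.0]
force: [0.7, -0.5, 0.6]
width: 0.412
gripper_force: 0.0
```

{"api": "drive_tool", "payload": {"steps": [[[0.006,0,0],[0,0,0],35],[[0.012,0,0],[0,0,0],35],[[0.018,0,0],[0,0,0],35],[[0.024,0,0],[0,0,0],35],[[0.03,0,0],[0,0,0],35],[[0.036,0,0],[0,0,0],35],[[0.042,0,0],[0,0,0],35],[[0.042,0,0],[0,0,0],35]]}}

```text
clock: 5.38
ee_pos: [0.5433, -0.0878, 0.015]
orientation: [0.0, 0.991, 0.132, 0.0]
force: [-0.1, -0.5, 0.6]
width: 0.411
gripper_force: 0.0
```

```bash
python3 -c "
from h import *
tool(); cart('wrist','w3.png'); cart('scene')"
```

```text
tool st [-29.6 -53.3] z 15.0 tx [0.965 0.261] yaw err deg 0.04 tz [ 0.001  0.    -1.   ] F [-0.1 -0.5  0.6] t 5.375
wrist cart st 0.61 [319. 204.] [ -3.6 -55.5] [29.8 79.1] 0.3
scene cart st 0.93 [270. 192.] [-202.5   14.1] [100.4  66.4] 16.4
scene cart st 0.62 [310. 237.] [  2.3 -65.1] [88.5 36.8] 89.7
scene cart st 0.39 [214. 279.] [ -50.7 -285.5] [94.5 80.4] 87.8
```

View pics/w3.png

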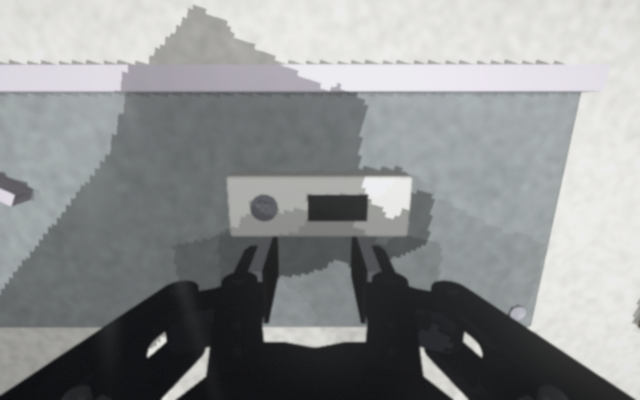

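The cartridge is now square to the rail (px 228–412, about 0.3°), with both fingertips on its side. About 34.5 mm remain to the rail.

{"api": "drive_tool", "payload": {"steps": [[[0.007,0,0],[0,0,0],35],[[0.014,0,0],[0,0,0],35],[[0.021,0,0],[0,0,0],35],[[0.028,0,0],[0,0,0],35],[[0.033,0,0],[0,0,0],35],[[0.037,0,0],[0,0,0],35],[[0.04,0,0],[0,0,0],35],[[0.04,0,0],[0,0,0],35]]}}

```text
clock: 6.58
ee_pos: [0.5739, -0.0795, 0.0149]
orientation: [-0.0, 0.991, 0.132, 0.0]
force: [0.5, 0.1, -0.7]
width: 0.408
gripper_force: 0.0
```

{"api": "drive_tool", "payload": {"steps": [[[0.0015,0,0],[0,0,0],35],[[0.003,0,0],[0,0,0],35],[[0.003,0,0],[0,0,0],35]]}}

```text
clock: 6.95
ee_pos: [0.576, -0.079, 0.0149]
orientation: [-0.0, 0.991, 0.132, 0.0]
force: [0.3, -0.4, -0.2]
width: 0.409
gripper_force: 0.0
```

```bash
python3 -c "
from h import *
tool(); cart('wrist','w4.png')"
```

```text
tool st [  4.4 -53.3] z 14.9 tx [0.965 0.261] yaw err deg 0.02 tz [ 0.  0. -1.] F [ 0.3 -0.4 -0.2] t 6.95
wrist cart st 0.64 [319. 206.] [ 30.3 -55.5] [78.9 28.7] 89.9
```

View pics/w4.png

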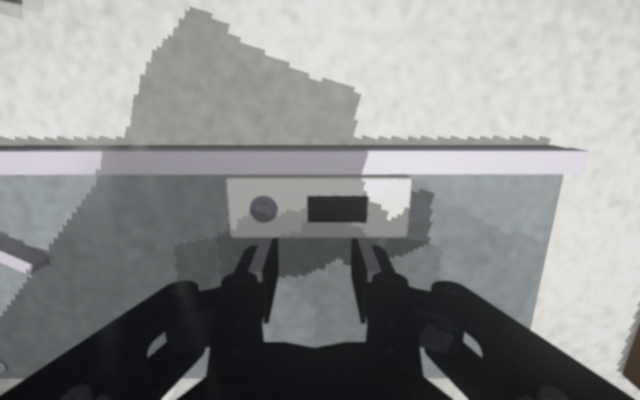

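The cartridge top edge is at row 178 and the rail edge at row 175, about 1–1.5 mm apart. I'll press on in small steps until force shows.

{"api": "drive_tool", "payload": {"steps": [[[0.0012,0,0],[0,0,0],35],[[0.0024,0,0],[0,0,0],35],[[0.0024,0,0],[0,0,0],35]]}}

```text
clock: 7.42
ee_pos: [0.5771, -0.0787, 0.0149]
orientation: [-0.0, 0.991, 0.132, -0.001]
force: [-2.2, -0.7, 1.4]
width: 0.413
gripper_force: 1.3
```

{"api": "drive_tool", "payload": {"steps": [[[-0.015,0,0],[0,0,0],35],[[-0.02,0,-0.02],[0,0,0],35],[[-0.02,0,-0.06],[0,0,0],0],[[0,0.05,-0.06],[0,0,0],0],[[0.027,0.09,-0.06],[0,0,0],0],[[0.027,0.09,-0.06],[0,0,0],0],[[0.027,0.09,-0.06],[0,0,0],0]]}}

```text
clock: 8.3
ee_pos: [0.6169, -0.1418, 0.0633]
orientation: [-0.0, 0.991, 0.132, -0.0]
force: [0.8, -0.8, -0.2]
width: 0.002
gripper_force: 0.0
```

```bash
python3 -c "
from h import *
tool(); cart('wrist','w5.png'); tool()"
```

```text
tool st [  27.4 -124.6] z 63.3 tx [0.965 0.261] yaw err deg 0.03 tz [-0.     0.001 -1.   ] F [ 0.8 -0.8 -0.2] t 8.3
wrist cart st 0.94 [164.  20.] [131.8 -47.3] [53.6 28.3] 90.0
wrist cart st 0.75 [200. 216.] [ 31.3 -56.1] [27.8 80.7] 0.0
tool st [  27.4 -123.9] z 63.1 tx [0.965 0.262] yaw err deg 0.09 tz [-0.     0.001 -1.   ] F [ 0.1 -0.2 -0.3] t 8.4
```

View pics/w5.png

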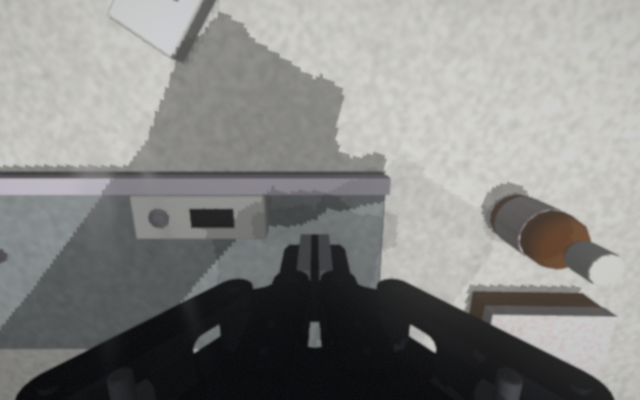

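The cartridge lies flat on the rail (px 130–267, x 31.3, 0.0°). The shut fingers stand behind its rear end, clear of the bottle and the box. Now I lower and push.

{"api": "drive_tool", "payload": {"steps": [[[0,0,0.03],[0,0,0],0],[[0,0,0.05],[0,0,0],0],[[0,0,0.056],[0,0,0],0],[[0,0,0.056],[0,0,0],0],[[0,0,0.056],[0,0,0],0]]}}

```text
clock: 9.02
ee_pos: [0.6179, -0.1425, 0.0188]
orientation: [0.0, 0.991, 0.132, 0.001]
force: [-0.6, -0.3, -0.1]
width: -0.001
gripper_force: 0.0
```

{"api": "drive_tool", "payload": {"steps": [[[0,-0.008,0],[0,0,0],0],[[0,-0.016,0],[0,0,0],0],[[0,-0.024,0],[0,0,0],0],[[0,-0.032,0],[0,0,0],0],[[0,-0.04,0],[0,0,0],0],[[0,-0.048,0],[0,0,0],0],[[0,-0.056,0],[0,0,0],0],[[0,-0.064,0],[0,0,0],0]]}}

```text
clock: 10.02
ee_pos: [0.604, -0.0927, 0.0182]
orientation: [0.0, 0.991, 0.132, 0.0]
force: [-0.3, 0.0, 0.9]
width: -0.001
gripper_force: 0.3
```

```bash
python3 -c "
from h import *
tool(); cart('wrist','w6.png'); tool()"
```

```text
tool st [ 27.8 -73.8] z 18.2 tx [0.965 0.261] yaw err deg 0.02 tz [ 0. -0. -1.] F [-0.3  0.   0.9] t 10.025
wrist cart st 0.83 [211. 248.] [ 30.9 -27.1] [28.8 79.2] 0.5
wrist cart st 0.69 [237.  14.] [125.6 -42.8] [38.6 17.3] 90.0
tool st [ 27.9 -72.8] z 18.0 tx [0.965 0.262] yaw err deg 0.1 tz [-0.     0.001 -1.   ] F [-0.  -0.2  0.3] t 10.125
```

{"api": "drive_tool", "payload": {"steps": [[[0,-0.01,0],[0,0,0],0],[[0,-0.02,0],[0,0,0],0],[[0,-0.03,0],[0,0,0],0],[[0,-0.04,0],[0,0,0],0],[[0,-0.05,0],[0,0,0],0],[[0,-0.06,0],[0,0,0],0],[[0,-0.07,0],[0,0,0],0],[[0,-0.08,0],[0,0,0],0]]}}

```text
clock: 11.12
ee_pos: [0.5871, -0.0307, 0.0181]
orientation: [-0.0, 0.991, 0.132, -0.0]
force: [-0.3, -0.1, 0.1]
width: -0.004
gripper_force: 0.3
```

```bash
python3 -c "
from h import *
tool(); cart('wrist','w7.png'); tool()"
```

```text
tool st [27.6 -9.6] z 18.1 tx [0.965 0.261] yaw err deg 0.02 tz [-0.  0. -1.] F [-0.3 -0.1  0.1] t 11.125
wrist cart st 0.95 [385.  14.] [125.7 -34.4] [40.2 16.9] 90.0
wrist cart st 0.76 [211. 248.] [30.7 37.3] [28.4 79.3] 0.0
tool st [27.8 -8.5] z 18.1 tx [0.965 0.262] yaw err deg 0.11 tz [-0.     0.001 -1.   ] F [-0.2 -0.2 -0. ] t 11.225
```

View pics/w7.png

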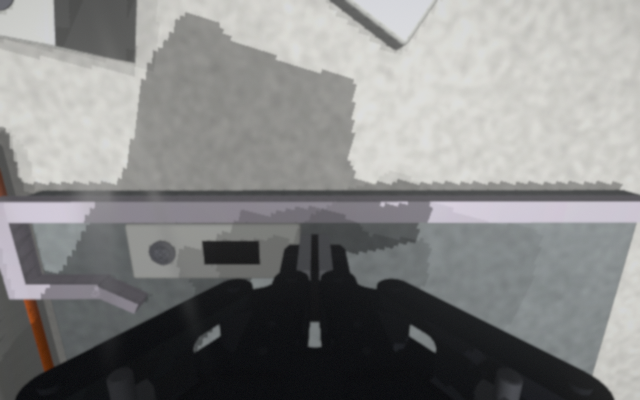

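The cartridge is flat on the rail, nose at (127,250) heading into the pocket, with the stop at column ~35. About 52 mm remain.

{"api": "drive_tool", "payload": {"steps": [[[0,-0.009,0],[0,0,0],0],[[0,-0.018,0],[0,0,0],0],[[0,-0.027,0],[0,0,0],0],[[0,-0.036,0],[0,0,0],0],[[0,-0.045,0],[0,0,0],0],[[0,-0.052,0],[0,0,0],0],[[0,-0.058,0],[0,0,0],0],[[0,-0.058,0],[0,0,0],0]]}}

```text
clock: 12.22
ee_pos: [0.575, 0.0143, 0.018]
orientation: [-0.0, 0.991, 0.132, -0.0]
force: [-0.4, 0.3, 0.1]
width: -0.001
gripper_force: 0.0
```

{"api": "drive_tool", "payload": {"steps": [[[0,-0.0015,0],[0,0,0],0],[[0,-0.003,0],[0,0,0],0],[[0,-0.003,0],[0,0,0],0]]}}

```text
clock: 12.6
ee_pos: [0.5745, 0.0159, 0.0181]
orientation: [-0.0, 0.991, 0.132, -0.0]
force: [-0.2, -0.2, 0.6]
width: -0.001
gripper_force: 0.0
```

```bash
python3 -c "
from h import *
tool(); cart('wrist','w8.png'); tool()"
```

```text
tool st [27.6 38.7] z 18.1 tx [0.965 0.261] yaw err deg 0.02 tz [-0.  0. -1.] F [-0.2 -0.2  0.6] t 12.6
wrist cart st 0.83 [211. 248.] [31.2 84.6] [79.4 28.4] 89.9
wrist cart st 0.69 [500.  15.] [125.3 -31.1] [43.6 17.3] 89.9
tool st [27.7 38.7] z 18.1 tx [0.965 0.261] yaw err deg 0.01 tz [ 0.  0. -1.] F [-0.4  0.1 -0.3] t 12.7
```

View pics/w8.png

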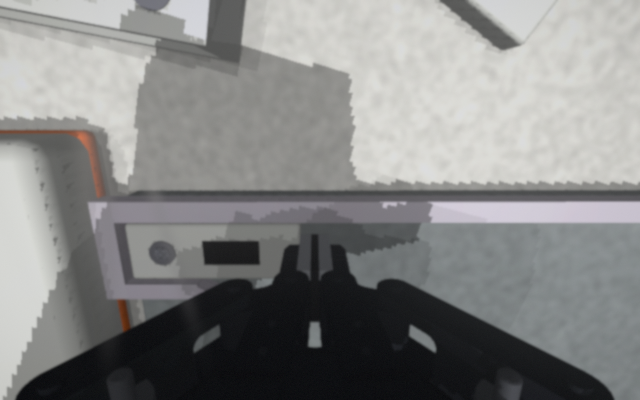

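The nose is at column 127 and the stop's face at about 120, so 4–5 mm remain. I'll go on in small steps until force shows.

{"api": "drive_tool", "payload": {"steps": [[[0,-0.0015,0],[0,0,0],0],[[0,-0.003,0],[0,0,0],0],[[0,-0.004,0],[0,0,0],0],[[0,-0.004,0],[0,0,0],0]]}}

```text
clock: 13.2
ee_pos: [0.5737, 0.0192, 0.0181]
orientation: [-0.0, 0.991, 0.132, 0.0]
force: [0.2, -0.4, -0.2]
width: -0.002
gripper_force: 0.0
```

{"api": "drive_tool", "payload": {"steps": [[[0,-0.001,0],[0,0,0],0],[[0,-0.002,0],[0,0,0],0],[[0,-0.002,0],[0,0,0],0]]}}

```text
clock: 13.58
ee_pos: [0.5733, 0.0207, 0.0181]
orientation: [-0.0, 0.991, 0.132, 0.0]
force: [0.6, 0.7, 0.4]
width: -0.0
gripper_force: 0.0
```

{"api": "drive_tool", "payload": {"steps": [[[0,-0.001,0],[0,0,0],0],[[0,-0.002,0],[0,0,0],0],[[0,-0.002,0],[0,0,0],0]]}}

```text
clock: 13.95
ee_pos: [0.5731, 0.0214, 0.0182]
orientation: [0.0, 0.991, 0.131, 0.0]
force: [-0.0, -2.8, -0.7]
width: -0.002
gripper_force: 1.2
```

The stop pushes back with 2.8 N, so the cartridge is home. I'll retreat along the rail, then lift.

{"api": "drive_tool", "payload": {"steps": [[[0,0.01,0],[0,0,0],0],[[0,0.03,0],[0,0,0],0],[[0,0.05,-0.02],[0,0,0],0],[[0,0.05,-0.07],[0,0,0],0],[[0,0.05,-0.1],[0,0,0],0],[[0,0.05,-0.1],[0,0,0],0]]}}

```text
clock: 14.7
ee_pos: [0.5854, -0.0178, 0.1012]
orientation: [0.0, 0.991, 0.131, 0.003]
force: [-0.8, 0.4, 0.9]
width: -0.003
gripper_force: 0.0
```

```bash
python3 -c "
from h import *
tool(); cart('wrist','w9.png')"
```

```text
tool st [29.3  3.3] z 101.2 tx [0.966 0.259] yaw err deg -0.07 tz [ 0.006  0.    -1.   ] F [-0.8  0.4  0.9] t 14.7
wrist cart st 0.9 [193. 202.] [29.1 89.6] [81.4 28.8] 89.9
wrist cart st 0.84 [388.  26.] [144.8 -40.5] [37.6 49.8] 56.0
```

View pics/w9.png

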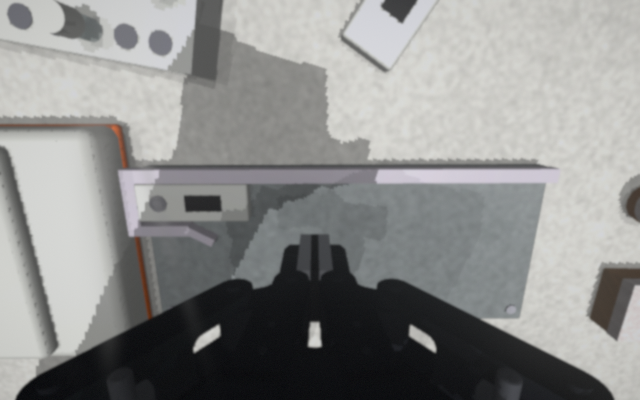

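The cartridge (px 136–248, rows 184–221) is flush with both the stop and the rail, and the gripper is clear. Handing in.

```bash
python3 -c "
from h import *
print(robot.job_done())"
```

```text
the job is handed in; nothing more can be done
None
```

The cartridge was pushed flat to the rail, slid into the pocket until the end stop pushed back (2.8 N), and the gripper was clear when I handed in at about 15 s; the last picture shows it flush, but no verdict came back.

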